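# Close the gear unit with its end cover and lock it

## Task

Put the aluminium end cover back on the green gear unit: lower it gently over the central shaft and the locating pin together, until it lies flat and fully home on the housing. Then push the slide with the orange tab all the way in over the edge of the cover until its spring detent snaps home, and leave the tools lying about where they are.

Things in the scene. Friction and masses are not known exactly. Their poses are not given: they have to be found in the camera images.
- gear_unit: Fixed green gear unit, screwed down; foot 138 x 128 mm, housing 132 (x) x 104 (y) mm with a flat top 44 mm above the underside. Origin: centre of the underside, on the shaft axis; z up. Pin and red stripe lie on its +x side, the dark bed of the locking slide on its -x side (x -128 to -66 mm, 72 mm wide, top at 54 mm, side rails to 68 mm).
- seat (a point): Point on the shaft axis on the flat top of the housing, where the cover's origin comes to lie; axes as gear_unit. The steel shaft stands up here: diameter 16 mm, tip 48 mm above this point, its last 11 mm tapered to 7 mm.
- pin (a point): Foot of the locating pin on the flat top, 40 mm from the shaft along gear_unit +x, where pin_hole comes to lie. The pin is 9 mm thick, its tip 16 mm above this point, its last 6 mm tapered to 4 mm.
- end_cover: Loose aluminium cover, about 0.4 kg, lying flat, right side up: flange 110 (x) x 90 (y) x 10 mm, on it a rectangular hub 46 (x) x 36 (y) mm from 10 to 40 mm above the underside, to be gripped across its 36 mm (y). Origin: underside, on the axis of the shaft hole (19 mm wide, 22 mm in the hub); z up. Home on the housing, its axes are those of gear_unit.
- pin_hole (a point): Centre of the pin hole (12 mm wide) at the underside of the cover, 40 mm from the shaft hole along the cover's +x; a red stripe on the flange lies beside it.
- lock_slide (a joint): Travel of the locking slide, m, along gear_unit +x (towards the shaft): 0 fully back, 0.035 at its stop and locked over the flange. Friction about 1 N; from 0.025 to 0.031 a sprung ball pushes it back with up to about 10 N, past 0.031 it snaps it on to 0.035 and holds it. Its tip is 76 mm from the shaft axis at 0. A cover that is not fully home blocks it.
- slide_tab (a point): Top centre of the slide's orange upright tab, 94 mm above the unit's underside and, at travel 0, 114 mm from the shaft axis. The tab is 12 mm thick (along the travel), 36 mm wide, 30 mm tall above the slide plate (top at 64 mm). Its back face, 6 mm behind this point, is free to push; it can also be pinched from above.
- spanner: Bystander: small spanner, 133 mm long, lying near the front edge. Origin: centre of its underside.
- screwdriver: Bystander: black and yellow screwdriver, 196 mm long, lying behind the work. Origin: centre of its underside.
- tape_yellow: Bystander: yellow tape measure, 87 x 104 x 47 mm. Origin: centre of its underside.
- tape_chrome: Bystander: chrome tape measure, 80 x 100 x 46 mm. Origin: centre of its underside.

How it is judged:
By the outcome, as a careful person would: the job done as asked, in the order asked, and still so for the second after the job is handed in, with the robot touching nothing.
It also fails if it takes over 53 s, if anything falls off the work surface, if the arm or the gripper's body presses on something with over 40 N, if the wrist force passes 120 N, or if a joint passes its speed limit or range.

## Robot

A 6-joint arm with a two-finger parallel gripper is mounted at the origin on a cart in front of the work surface, level with it; the furniture and walls round the work are solid. World frame = base frame: x ahead of the robot, y to its left, z up, the work surface at z = 0. Lengths are in mm, angles in rad, forces in N, time in s.
With the tool pointing down it reaches from about 275 to 750 mm from the base axis. Payload 10.2 kg.
Tool frame: the origin (TCP) lies on the front face of the gripper's body, between the roots of the fingers; the fingertips stand 73 mm ahead of it and the grasp point (between the pads) lies 54 mm ahead of it; z points along the fingers, y is the line along which they close (so a half turn about z gives the same grasp; the last joint's range is limited). The gripper opens to 85 mm and grips with 20 to 120 N. Pads are 22 mm wide; open, the fingers measure 114 mm over their backs; the gripper's body (76 mm by 85 mm) begins 54 mm behind the grasp point. The pads swing forward as they close: fully open they stand 13 mm farther back than shut.
Start: joints at [1.125, 0.313, 1.498, -0, 1.331, -0.223], TCP at [116.017, 512.027, 303.894] pointing down, gripper open.
Joint ranges: [-2.94, 2.94], [-0.97, 2.17], [0.19, 2.56], [-1.23, 4.37], [0.02, 3.11], [-2.88, 2.88]. Speed limits (rad/s): [2.39, 2.39, 3.01, 3.14, 3.14, 3.14].

## Interface

Orientations are given as a unit quaternion [w, x, y, z].
In Python, from rig import * gives the robot as it stands.
- The arm moves only by the tool step_arm, never from a script. Its argument "plan" is a list of rows, each an object with "offset": the shift along the tool's x, y, z in cm, a list of three; "rot": the turn, a rotation vector about the tool's x, y, z in degrees, a list of three; "gripper": the finger opening in cm, from 0 to 8.54. In form: [{"offset": [x, y, z], "rot": [wx, wy, wz], "gripper": gripper}, ...]. A call has 1 to 12 rows; each row is the pose to reach, as a shift and turn from the pose commanded when the call began, along the tool's axes at that moment; what a row does not reach only later rows make up. A row lasts 1/10 s, in which the tool goes at most 50 mm and 8.59 degrees, less where a joint would pass 70% of its speed; a pose out of reach is approached as far as the arm can. A call with a gripper value outside its range is refused whole. The fingers move at their own pace and stop on an object; "squeeze" is the grip in N (left out, the last holds). Time passes only in rows, so rows that repeat a pose let the fingers close. It gives the time, the measured TCP pose, the force, the opening and the grip force at its end, in the units of the state.
- sense(): the state, without advancing time (a new reading comes with each control period).
- capture(name): name is "scene" or "top" or "wrist"; returns a dict with "color" (420x560x3 uint8, red, green, blue), "depth" (420x560 float32, mm along the optical axis (not along the pixel's ray), 0 where there is no reading), "vertical_fov" (degrees; the focal length in pixels is half the picture's height over the tangent of half this angle, whatever the lens; pixels are square), "cx", "cy" (the principal point, pixels), "k1" (the pictures are not rectified: a ray, as slopes to the right and down, at radius r is drawn at 1 + k1 r^2 times it, then the intrinsics apply), "rvec" (rotation vector, rad) and "tvec" (3), from world to camera coordinates, as OpenCV has them; the wrist camera has in their place "mount" (4x4, takes a point from camera to tool coordinates, whose origin is the TCP and whose axes are the flange's). Camera axes: x right, y down, z forward; pixel columns grow to the right and rows downward; lengths in mm; the calibration is good to about 2 mm. A picture is of the moment at which its call begins: read the wrist's pose just before it.
- finish_job(): hands the job in; it is judged then, once.
The state is a dict: "time_s": time; "joints": joint angles; "dq": joint speeds; "tau": joint torques, N m; "eef_pos": TCP position; "ee_rot": TCP orientation; "force": force on the tool from outside, world axes, zero at the start; "wrist_torque": the same for the moment, N m; "grip_width": opening from 0.0 (shut) to 1.0 (fully open); "grip_force": force on a finger pad.
Only numpy, scipy, OpenCV 4.12 (cv2) and the standard library are available. Lean on these libraries where they do the work, as an engineer would, in place of code of your own. Each camera call takes 0.05 s, during which the arm holds its last target. There are 200 camera calls.

## Working session

There is one attempt and no reset: what is moved stays moved. The work goes in short steps, Python scripts to look and compute and a tool call to move; the robot and the scene stay as the last step left them, time stands still between calls to the robot, and variables do not carry over. Pictures are saved under pics/ and viewed, at most 10 in all, crops included, and the job is handed in when it is done.

Besides the shell and the picture viewer there is one more tool, called after "Call:" as name(argument=value, ...) on one line, values as JSON. step_arm: Moves the arm, as the interface text tells. Its arguments: {"type":"object","properties":{"plan":{"type":"array"},"squeeze":{"type":"number"}},"required":["plan"]}

```bash
mkdir -p pics; ls; cat > h.py <<'E'
from rig import *
import numpy as np, cv2
from scipy.spatial.transform import Rotation as R
def cam(c, st=None):
    H,W=c["depth"].shape
    f=H/2/np.tan(np.radians(c["vertical_fov"])/2)
    K=np.array([[f,0,c["cx"]],[0,f,c["cy"]],[0,0,1.]])
    if "rvec" in c:
        Rw=R.from_rotvec(np.ravel(c["rvec"])).as_matrix(); t=np.ravel(c["tvec"])
        return K,c["k1"],Rw.T,-Rw.T@t
    q=st["ee_rot"]; Rt=R.from_quat([q[1],q[2],q[3],q[0]]).as_matrix()
    M=np.array(c["mount"])
    return K,c["k1"],Rt@M[:3,:3],Rt@M[:3,3]+np.array(st["eef_pos"])
def rays(uv,C):
    K,k1,Rc,o=C
    p=cv2.undistortPoints(np.array(uv,float).reshape(-1,1,2),K,np.array([k1,0,0,0.,0])).reshape(-1,2)
    return np.c_[p,np.ones(len(p))]@Rc.T,o
def plane(uv,C,z):
    d,o=rays(uv,C); return o+d*((z-o[2])/d[:,2])[:,None]
def depthpts(c,C):
    H,W=c["depth"].shape
    v,u=np.mgrid[:H,:W]
    d,o=rays(np.c_[u.ravel(),v.ravel()],C)
    return (o+d*c["depth"].reshape(-1,1)).reshape(H,W,3)
E
python3 - <<'E'
from h import *
import pickle
s=sense(); print(s)
d={}
for n in("scene","top","wrist"):
    c=capture(n); d[n]=c; cv2.imwrite(f"pics/{n}0.png",c["color"][:,:,::-1])
    C=cam(c,s); print(n,C[3],C[2][:,2],c["vertical_fov"],c["k1"])
pickle.dump((s,d),open("d0.pkl","wb"))
E
```

```text
pics
{'time_s': 0.0, 'joints': array([ 1.12461657e+00,  3.13469185e-01,  1.49845073e+00,  3.88020577e-05,
        1.33100285e+00, -2.23433546e-01]), 'dq': array([ 0.00158825, -0.00165005, -0.00032537,  0.0012936 ,  0.00088387,
        0.00053582]), 'tau': array([-1.05491807e-03, -4.12265146e+01, -2.59737647e+01, -2.39760302e-04,
        4.21865378e-03,  9.95796086e-06]), 'eef_pos': array([115.92555624, 511.87045146, 303.32006256]), 'ee_rot': array([-2.36324310e-04,  1.11147569e-01,  9.93803690e-01, -6.21934422e-04]), 'force': array([-0.3768526 , -0.72556146, -0.09925029]), 'wrist_torque': array([0.06134667, 0.0153533 , 0.01091265]), 'grip_force': 0.0, 'grip_width': 0.9993556199062302}
scene [-352.57105683 -644.80561329  773.60761772] [ 0.70059921  0.47603011 -0.53156005] 44.5715803159863 -0.09395311463567445
top [ 347.22615205  -12.29315717 1387.63366254] [ 0.15688969 -0.0149727  -0.98750263] 50.84614452489143 -0.08997445010721344
wrist [ 39.50756585 529.56855373 373.32681994] [ 0.29753486 -0.06880059 -0.95222869] 60.350156076586195 -0.03379195859210519
```

View pics/top0.png

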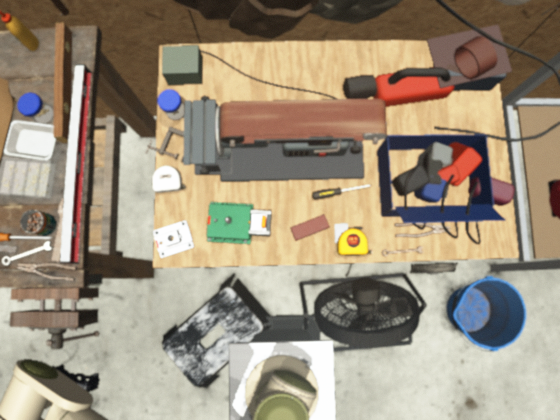

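View pics/scene0.png

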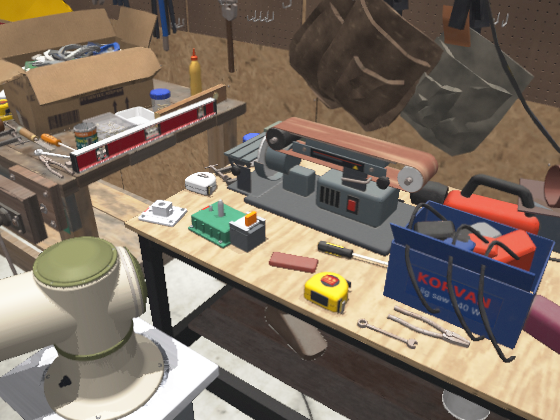

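View wrist.

The top view shows the cover at about (172,238), the gear unit at (230,222) with its red stripe on the left, and the slide at (260,222). The scene view confirms this: the orange tab is at (251,218) and the slide is back. Next I'll look at the wrist picture.

View pics/wrist0.png

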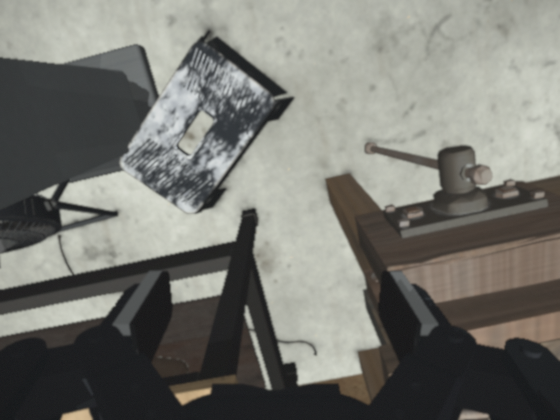

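```bash
python3 - <<'E'
from h import *
import pickle
s,d=pickle.load(open("d0.pkl","rb"))
for n in("top","wrist"):
    c=d[n];C=cam(c,s);hsv=cv2.cvtColor(c["color"],cv2.COLOR_RGB2HSV);P=depthpts(c,C)
    for nm,lo,hi in(("green",(65,90,40),(90,255,255)),("orange",(8,180,150),(22,255,255)),("red",(0,150,100),(6,255,255))):
        m=cv2.inRange(hsv,lo,hi)
        k,l,st,ce=cv2.connectedComponentsWithStats(m)
        for i in range(1,k):
            if st[i,4]>(6 if n=="top" else 30):
                q=P[l==i]; q=q[c["depth"][l==i]>0]
                if len(q) and np.median(q[:,0])<560 and np.median(q[:,1])>-50: print(n,nm,st[i],ce[i].round(1),np.median(q,0).round(1))
E
```

```text
top green [ 208  203   44   40 1435] [229.3 222.5] [513.8 146.9  43.4]
top orange [263 218   2   9  10] [263.9 222.4] [506.9  38.1  94.6]
top orange [  0 233   8   8  37] [  3.6 236.3] [484.2 824.7 104.9]
top red [ 74 232   5  29  74] [ 75.6 247.2] [443.6 601.4  91.3]
```

The wrist picture shows only floor, so the arm has to move over the work. I'll take it above the cover and unit.

Call:
step_arm(plan=[{"offset": [-36,-17.5,0],"rot": [0,0,-13],"gripper": 8.5},{"offset": [-36,-17.5,0],"rot": [0,0,-13],"gripper": 8.5},{"offset": [-36,-17.5,0],"rot": [0,0,-13],"gripper": 8.5},{"offset": [-36,-17.5,0],"rot": [0,0,-13],"gripper": 8.5},{"offset": [-36,-17.5,0],"rot": [0,0,-13],"gripper": 8.5},{"offset": [-36,-17.5,0],"rot": [0,0,-13],"gripper": 8.5},{"offset": [-36,-17.5,0],"rot": [0,0,-13],"gripper": 8.5},{"offset": [-36,-17.5,0],"rot": [0,0,-13],"gripper": 8.5},{"offset": [-36,-17.5,0],"rot": [0,0,-13],"gripper": 8.5},{"offset": [-36,-17.5,0],"rot": [0,0,-13],"gripper": 8.5},{"offset": [-36,-17.5,0],"rot": [0,0,-13],"gripper": 8.5},{"offset": [-36,-17.5,0],"rot": [0,0,-13],"gripper": 8.5}])

```text
time_s: 1.35
eef_pos: [427.5, 262.8, 304.0]
ee_rot: [-0.0, -0.003, 1.0, 0.0]
force: [-0.7, 0.1, 0.9]
grip_width: 0.994
grip_force: 0.0
```

```bash
python3 - <<'E'
from h import *
import pickle
s=sense(); c=capture("wrist"); pickle.dump((s,c),open("d1.pkl","wb"))
print(s["time_s"],s["eef_pos"],s["ee_rot"],s["joints"])
cv2.imwrite("pics/wrist1.png",c["color"][:,:,::-1])
E
```

```text
1.35 [427.46856997 262.76496237 303.98007051] [-6.62945469e-05 -2.98574047e-03  9.99995537e-01  7.76759560e-05] [ 3.17181868e-01  2.61618111e-01  1.56572330e+00  1.95105065e-04
  1.31432934e+00 -1.25963545e+00]
```

View pics/wrist1.png

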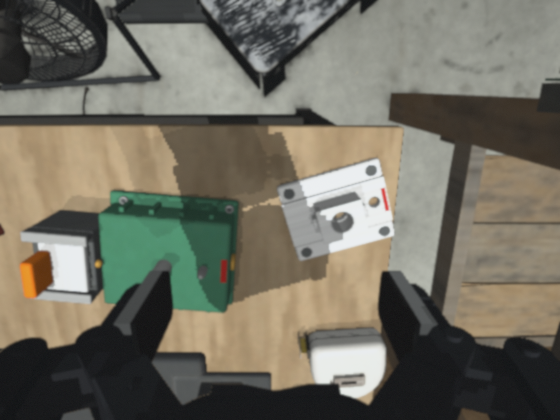

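The picture shows the cover near (338,208), with its red stripe at (385,200) and pin hole at (374,202). The housing is near (170,258), with its stripe at (223,272), the pin at (202,271) and the shaft near (165,265). The orange tab is at (35,275). Now to measure.

```bash
cat > meas.py <<'E'
from h import *
def rect(P,m):
    m=cv2.morphologyEx(m.astype(np.uint8),cv2.MORPH_OPEN,np.ones((3,3)))
    k,l,st,ce=cv2.connectedComponentsWithStats(m)
    i=1+np.argmax(st[1:,4]); q=P[l==i]
    (c,wh,a)=cv2.minAreaRect(q[:,:2].astype(np.float32))
    if wh[0]<wh[1]: a+=90; wh=wh[::-1]
    return np.round(c,1),np.round(wh,1),round((a+90)%180-90,2),q[:,2].mean().round(1),len(q)
def stripes(c,C,zs):
    hsv=cv2.cvtColor(c["color"],cv2.COLOR_RGB2HSV)
    m=cv2.inRange(hsv,(0,150,80),(6,255,255))|cv2.inRange(hsv,(174,150,80),(180,255,255))
    return cv2.connectedComponentsWithStats(m)
E
python3 - <<'E'
from meas import *
import pickle
s,c=pickle.load(open("d1.pkl","rb")); C=cam(c,s); P=depthpts(c,C); hsv=cv2.cvtColor(c["color"],cv2.COLOR_RGB2HSV)
X,Y,Z=P[...,0],P[...,1],P[...,2]
print("table z",np.median(Z[190:240,255:270]))
box=lambda x0,x1,y0,y1:(X>x0)&(X<x1)&(Y>y0)&(Y<y1)
cb=box(380,560,250,420)
print("flange",rect(P,cb&(Z>5)&(Z<15)))
print("flange+hub",rect(P,cb&(Z>5)&(Z<50)))
print("hub",rect(P,cb&(Z>34)&(Z<48)))
gb=box(400,600,60,240)
print("housing",rect(P,gb&(Z>39)&(Z<50)&(hsv[...,0]>60)&(hsv[...,0]<95)&(hsv[...,1]>80)))
print("shaft",rect(P,gb&(Z>70)&(Y>110)))
for z in(85,90):
  q=P[gb&(Z>z)&(Y>110)];print(z,len(q),q.mean(0))
print("tab", rect(P,box(400,600,0,70)&(Z>88)))
print("slidetop z>60", rect(P,box(400,600,0,100)&(Z>60)))
k,l,st,ce=stripes(c,C,0)
for i in range(1,k):
    if st[i,4]>15:
        print(ce[i],st[i,4],P[l==i].mean(0), plane([ce[i]],C,10 if ce[i][0]>300 else 44))
for nm,uv,z in(("hole",(374,202),10),("boss hole",(342,222),40),("pintip",(202,271),60)): print(nm,plane([uv],C,z))
for b,(y0,y1,x0,x1) in {"cover":(150,270,270,400),"gear":(180,315,60,245)}.items():
    im=c["color"][y0:y1,x0:x1,::-1]; 
    cv2.imwrite(f"pics/{b}.png",im)
a=cv2.resize(cv2.imread("pics/cover.png"),None,fx=4,fy=4,interpolation=cv2.INTER_CUBIC)[:480,:]
g=cv2.resize(cv2.imread("pics/gear.png"),None,fx=3,fy=3,interpolation=cv2.INTER_CUBIC)
cv2.imwrite("pics/cov4.png",a); cv2.imwrite("pics/gear3.png",g)
E
```

```text
table z -0.07799455262917832
flange (array([473.8, 329.9]), array([109.7,  90.2]), -73.07, np.float64(9.9), 5955)
flange+hub (array([473.8, 329.9]), array([109.7,  90.2]), -73.07, np.float64(16.0), 7949)
hub (array([474.3, 329.3]), array([46.2, 36.7]), -73.04, np.float64(39.6), 1339)
housing (array([519.8, 150.3]), array([133.3, 102.4]), 84.88, np.float64(43.8), 9520)
shaft (array([425.4, 215.7]), array([52. , 29.3]), -82.87, np.float64(294.4), 16263)
85 16287 [418.93047603 214.45620709 294.45719641]
90 16287 [418.93047603 214.45620709 294.45719641]
tab (array([511.5,  42.5]), array([35.6, 13.5]), -5.02, np.float64(92.7), 574)
slidetop z>60 (array([513.2,  53.7]), array([73.8, 62.8]), -4.56, np.float64(70.7), 4264)
[384.68181818 199.36363636] 22 [459.54603666 379.03845298  10.48796347] [[459.66224586 379.18388779  10.        ]]
[223.40178571 270.59821429] 112 [526.12608476 210.92254945  44.26537985] [[526.22696788 210.8855167   44.        ]]
hole [[462.64191242 368.09090154  10.        ]]
boss hole [[474.14518638 329.50000353  40.        ]]
pintip [[518.23159924 192.51608938  60.        ]]
```

View pics/cov4.png

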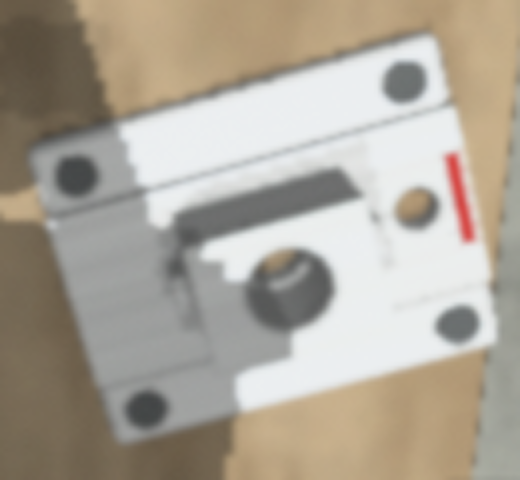

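View pics/gear3.png

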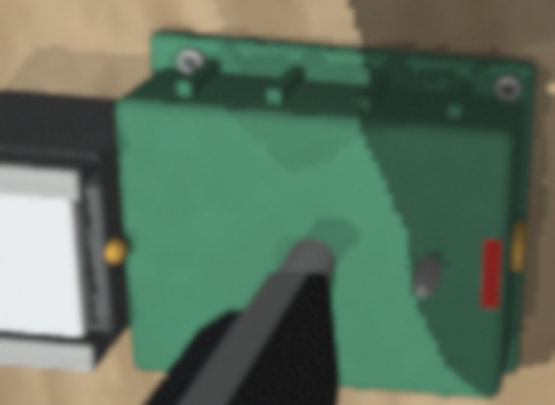

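The cover measurement is consistent. The fingers partly hide the gear unit, so I'll take one more view from farther back.

Call:
step_arm(plan=[{"offset": [9,-9,0],"rot": [0,0,0],"gripper": 8.5},{"offset": [9,-9,0],"rot": [0,0,0],"gripper": 8.5},{"offset": [9,-9,0],"rot": [0,0,0],"gripper": 8.5},{"offset": [9,-9,0],"rot": [0,0,0],"gripper": 8.5},{"offset": [9,-9,0],"rot": [0,0,0],"gripper": 8.5},{"offset": [9,-9,0],"rot": [0,0,0],"gripper": 8.5}])

```text
time_s: 2.0
eef_pos: [339.2, 172.1, 304.0]
ee_rot: [0.0, -0.003, 1.0, 0.0]
force: [0.8, 0.4, -0.8]
grip_width: 0.994
grip_force: 0.0
```

```bash
python3 - <<'E'
from meas import *
import pickle
s=sense(); c=capture("wrist"); pickle.dump((s,c),open("d2.pkl","wb"))
print(s["time_s"],s["eef_pos"])
C=cam(c,s); P=depthpts(c,C); hsv=cv2.cvtColor(c["color"],cv2.COLOR_RGB2HSV)
X,Y,Z=P[...,0],P[...,1],P[...,2]
box=lambda x0,x1,y0,y1:(X>x0)&(X<x1)&(Y>y0)&(Y<y1)
gb=box(430,600,60,240)&(Z<110)
print("housing",rect(P,gb&(Z>39)&(Z<50)&(hsv[...,0]>60)&(hsv[...,0]<95)&(hsv[...,1]>80)))
print("foot",rect(P,gb&(Z>3)&(Z<50)&(hsv[...,0]>60)&(hsv[...,0]<95)&(hsv[...,1]>80)))
sh=gb&(Z>60)&(Y>120)&(Y<175); q=P[sh]; print("shaft",len(q),q[:,:2].mean(0),q[:,2].max())
q=P[sh&(Z>88)]; print("tip",len(q),q.mean(0) if len(q) else 0)
pn=gb&(Z>52)&(Z<66)&(Y>175)&(Y<215); q=P[pn]; print("pin",len(q),q.mean(0),q[:,2].max())
print("pin px",np.argwhere(pn).mean(0)[::-1])
print("tab", rect(P,box(430,600,0,70)&(Z>91.5)&(Z<110)), "rails",rect(P,box(430,600,-10,110)&(Z>61)&(Z<110)))
k,l,st,ce=stripes(c,C,0)
for i in range(1,k):
    if st[i,4]>15: print(ce[i],st[i,4],P[l==i].mean(0))
cb=box(380,560,250,420)
print("flange",rect(P,cb&(Z>5)&(Z<15)))
u,v=(np.argwhere(gb).mean(0)[::-1]).astype(int)
im=c["color"][max(0,v-90):v+90,max(0,u-160):u+110,::-1]; print(max(0,u-160),max(0,v-90))
cv2.imwrite("pics/g2.png",cv2.resize(im,None,fx=2.9,fy=2.9,interpolation=cv2.INTER_CUBIC))
E
```

```text
2.0 [339.21352561 172.11312154 304.03059088]
housing (array([519.3, 149.2]), array([130.3, 101.4]), 84.89, np.float64(43.7), 8254)
foot (array([513.3, 148.8]), array([135.9, 113.3]), 84.89, np.float64(37.4), 11067)
shaft 414 [516.79072339 150.77018509] 93.00844807045405
tip 74 [520.02515915 150.41538045  90.77746431]
pin 63 [522.55711042 189.37911962  56.54910908] 60.3233754606901
pin px [290.17460317 347.33333333]Traceback (most recent call last):
  File "<stdin>", line 15, in <module>
  File "meas.py", line 5, in rect
    i=1+np.argmax(st[1:,4]); q=P[l==i]
        ~~~~~~~~~^^^^^^^^^^
    return _wrapfunc(a, 'argmax', axis=axis, out=out, **kwds)
    return bound(*args, **kwds)
ValueError: attempt to get argmax of an empty sequence
```

The unit's centre is at about (519.6,150.0), at 84.9°, and two views plus the shaft tip and pin agree. Next I'll hover by the cover with the grasp yaw and measure it again. The second yaw exposes any camera-mount error.

Call:
step_arm(plan=[{"offset": [-12.3,20,0],"rot": [0,0,73.4],"gripper": 8.5},{"offset": [-12.3,20,0],"rot": [0,0,73.4],"gripper": 8.5},{"offset": [-12.3,20,0],"rot": [0,0,73.4],"gripper": 8.5},{"offset": [-12.3,20,0],"rot": [0,0,73.4],"gripper": 8.5},{"offset": [-12.3,20,0],"rot": [0,0,73.4],"gripper": 8.5},{"offset": [-12.3,20,0],"rot": [0,0,73.4],"gripper": 8.5},{"offset": [-12.3,20,0],"rot": [0,0,73.4],"gripper": 8.5},{"offset": [-12.3,20,0],"rot": [0,0,73.4],"gripper": 8.5},{"offset": [-12.3,20,0],"rot": [0,0,73.4],"gripper": 8.5},{"offset": [-12.3,20,0],"rot": [0,0,73.4],"gripper": 8.5},{"offset": [-12.3,20,0],"rot": [0,0,73.4],"gripper": 8.5},{"offset": [-12.3,20,0],"rot": [0,0,73.4],"gripper": 8.5}])

```text
time_s: 3.25
eef_pos: [461.0, 372.2, 303.6]
ee_rot: [-0.0, 0.595, 0.804, -0.0]
force: [-0.5, 0.4, -0.2]
grip_width: 0.993
grip_force: 0.0
```

```bash
python3 - <<'E'
from meas import *
import pickle
s=sense(); c=capture("wrist"); pickle.dump((s,c),open("d3.pkl","wb"))
print(s["time_s"],s["eef_pos"],s["ee_rot"],s["joints"])
for f in("d1.pkl","d2.pkl","d3.pkl"):
    s,c=pickle.load(open(f,"rb"))
    C=cam(c,s); P=depthpts(c,C); hsv=cv2.cvtColor(c["color"],cv2.COLOR_RGB2HSV)
    X,Y,Z=P[...,0],P[...,1],P[...,2]
    box=lambda x0,x1,y0,y1:(X>x0)&(X<x1)&(Y>y0)&(Y<y1)
    cb=box(380,560,250,420)
    for nm,m in(("flange",cb&(Z>5)&(Z<50)),("hub",cb&(Z>34)&(Z<48)),("housing",box(430,600,60,240)&(Z>39)&(Z<50)&(hsv[...,0]>60)&(hsv[...,0]<95)&(hsv[...,1]>80)),("tab",box(430,600,0,75)&(Z>90)&(Z<110))):
        try: print(f,nm,rect(P,m))
        except Exception as e: print(f,nm,"none")
E
```

```text
3.25 [461.02899553 372.20536482 303.63551824] [-6.99909786e-05  5.95031239e-01  8.03702558e-01 -1.35805180e-04] [4.81634248e-01 4.63892730e-01 1.28156080e+00 7.45074365e-06
 1.39644460e+00 1.85445679e-01]
d1.pkl flange (array([473.8, 329.9]), array([109.7,  90.2]), -73.07, np.float64(16.0), 7949)
d1.pkl hub (array([474.3, 329.3]), array([46.2, 36.7]), -73.04, np.float64(39.6), 1339)
d1.pkl housing (array([519.8, 150.3]), array([133.3, 102.4]), 84.88, np.float64(43.8), 9520)
d1.pkl tab (array([511.6,  42.2]), array([35.3, 13. ]), -4.21, np.float64(93.1), 505)
d2.pkl flange (array([474. , 329.7]), array([111.3,  90.2]), -73.11, np.float64(13.8), 4370)
d2.pkl hub (array([465.8, 346.2]), array([41.7, 20.2]), 42.1, np.float64(39.4), 434)
d2.pkl housing (array([519.3, 149.2]), array([130.3, 101.4]), 84.89, np.float64(43.7), 8254)
d2.pkl tab none
d3.pkl flange (array([474.8, 329.8]), array([110.8,  90.1]), -72.98, np.float64(15.7), 8060)
d3.pkl hub (array([474.6, 329.9]), array([46.6, 36.1]), -72.51, np.float64(39.7), 1360)
d3.pkl housing (array([521.9, 166.4]), array([103.2, 101.2]), -4.56, np.float64(43.7), 5088)
d3.pkl tab none
```

The cover is confirmed at (474.4,329.8), and the mount error is under 1 mm. Now I'll go down to grasp it.

Call:
step_arm(plan=[{"offset": [-4.45,0,3],"rot": [0,0,0],"gripper": 8.5},{"offset": [-4.45,0,7],"rot": [0,0,0],"gripper": 8.5},{"offset": [-4.45,0,11],"rot": [0,0,0],"gripper": 8.5},{"offset": [-4.45,0,14],"rot": [0,0,0],"gripper": 8.5},{"offset": [-4.45,0,16],"rot": [0,0,0],"gripper": 8.5},{"offset": [-4.45,0,17.5],"rot": [0,0,0],"gripper": 8.5},{"offset": [-4.45,0,19],"rot": [0,0,0],"gripper": 8.5},{"offset": [-4.45,0,20],"rot": [0,0,0],"gripper": 8.5},{"offset": [-4.45,0,21],"rot": [0,0,0],"gripper": 8.5},{"offset": [-4.45,0,21.5],"rot": [0,0,0],"gripper": 8.5},{"offset": [-4.45,0,21.5],"rot": [0,0,0],"gripper": 8.5}])

```text
time_s: 4.4
eef_pos: [473.8, 329.3, 88.5]
ee_rot: [-0.0, 0.596, 0.803, -0.0]
force: [0.4, 0.2, 0.5]
grip_width: 0.996
grip_force: 0.0
```

Call:
step_arm(plan=[{"offset": [0,0,0],"rot": [0,0,0],"gripper": 4.5},{"offset": [0,0,0],"rot": [0,0,0],"gripper": 4},{"offset": [0,0,0],"rot": [0,0,0],"gripper": 3.5},{"offset": [0,0,0],"rot": [0,0,0],"gripper": 3},{"offset": [0,0,0],"rot": [0,0,0],"gripper": 3},{"offset": [0,0,0],"rot": [0,0,0],"gripper": 3},{"offset": [0,0,0],"rot": [0,0,0],"gripper": 3},{"offset": [0,0,0],"rot": [0,0,0],"gripper": 3}], squeeze=50)

```text
time_s: 5.2
eef_pos: [474.3, 329.5, 89.5]
ee_rot: [0.0, 0.596, 0.803, 0.001]
force: [0.5, 0.6, 5.6]
grip_width: 0.412
grip_force: 53.0
```

Gripped at 35 mm. Lifting straight up.

Call:
step_arm(plan=[{"offset": [0,0,-1],"rot": [0,0,0],"gripper": 3},{"offset": [0,0,-2.5],"rot": [0,0,0],"gripper": 3},{"offset": [0,0,-4.5],"rot": [0,0,0],"gripper": 3},{"offset": [0,0,-7],"rot": [0,0,0],"gripper": 3},{"offset": [0,0,-9.5],"rot": [0,0,0],"gripper": 3},{"offset": [0,0,-11.5],"rot": [0,0,0],"gripper": 3},{"offset": [0,0,-13],"rot": [0,0,0],"gripper": 3},{"offset": [0,0,-13],"rot": [0,0,0],"gripper": 3},{"offset": [0,0,-13],"rot": [0,0,0],"gripper": 3}])

```text
time_s: 6.1
eef_pos: [473.4, 329.1, 218.0]
ee_rot: [-0.0, 0.596, 0.803, -0.001]
force: [-0.7, 1.0, -5.8]
grip_width: 0.409
grip_force: 51.8
```

```bash
cat > held.py <<'E'
from meas import *
s=sense(); c=capture("wrist"); print(s["time_s"],s["eef_pos"],s["ee_rot"],s["force"],s["grip_width"])
cv2.imwrite("pics/held%d.png"%int(s["time_s"]*10),c["color"][:,:,::-1])
C=cam(c,s); P=depthpts(c,C); T=s["eef_pos"]
q=s["ee_rot"]; yaw=np.degrees(2*np.arctan2(q[2],q[1]))-90
X,Y,Z=P[...,0],P[...,1],P[...,2]; zr=Z-T[2]
near=(abs(X-T[0])<90)&(abs(Y-T[1])<90)
for nm,lo,hi in(("flange",-88,-70),("hub",-54,-45)):
    m=near&(zr>lo)&(zr<hi)
    try:
        r=rect(P,m); print(nm,r,"rel",r[0]-T[:2],"yaw",yaw)
        q=P[m]; A=np.c_[q[:,:2]-T[:2],np.ones(len(q))]; k=np.linalg.lstsq(A,q[:,2]-T[2],rcond=None)[0]; print(" plane",k)
    except Exception as e: print(nm,e)
E
python3 held.py
```

```text
6.1 [473.39750364 329.13452133 217.97575828] [-4.70359079e-04  5.95974234e-01  8.03002998e-01 -8.21922612e-04] [-0.65923524  1.02111182 -5.83929569] 0.4092248194010525
flange (array([468.1, 345.9]), array([90.3, 75.9]), 17.0, np.float64(138.4), 20684) rel [-5.29750364 16.76547867] yaw 16.835733363077196
 plane [-1.28104227e-03 -7.82894756e-03 -7.93084088e+01]
hub (array([473.3, 329.3]), array([62.1, 47.6]), 16.84, np.float64(168.3), 9038) rel [-0.09750364  0.16547867] yaw 16.835733363077196
 plane [-2.80346455e-04 -3.35575147e-03 -4.97215582e+01]
```

```bash
ls pics
```

```text
cov4.png
cover.png
gear.png
gear3.png
held61.png
scene0.png
top0.png
wrist0.png
wrist1.png
```

The cover hangs level: its underside is 89.3 mm below the TCP, centred within 0.5 mm, and its yaw is aligned. Moving above the shaft.

Call:
step_arm(plan=[{"offset": [-2,-0.1,0],"rot": [0,0,2],"gripper": 3},{"offset": [-5,-0.2,0],"rot": [0,0,6],"gripper": 3},{"offset": [-8.5,-0.3,0],"rot": [0,0,10],"gripper": 3},{"offset": [-12,-0.5,0],"rot": [0,0,15],"gripper": 3},{"offset": [-15,-0.6,0],"rot": [0,0,18],"gripper": 3},{"offset": [-17,-0.7,0],"rot": [0,0,21],"gripper": 3},{"offset": [-18.5,-0.75,0],"rot": [0,0,22],"gripper": 3},{"offset": [-18.5,-0.75,0],"rot": [0,0,22],"gripper": 3},{"offset": [-18.5,-0.75,0],"rot": [0,0,22],"gripper": 3},{"offset": [-18.5,-0.75,0],"rot": [0,0,22],"gripper": 3},{"offset": [-18.5,-0.75,0],"rot": [0,0,22],"gripper": 3}])

```text
time_s: 7.25
eef_pos: [520.0, 150.9, 218.8]
ee_rot: [-0.0, 0.738, 0.675, -0.0]
force: [-0.3, -0.9, -5.8]
grip_width: 0.408
grip_force: 51.7
```

```bash
python3 held.py; ls pics|grep held
```

```text
7.25 [520.03239235 150.88654839 218.77319937] [-1.30423965e-04  7.37739499e-01  6.75085483e-01 -6.53049052e-05] [-0.34668287 -0.86110211 -5.83566437] 0.4078833906102411
flange (array([521.4, 168.6]), array([90.3, 75.9]), -5.36, np.float64(139.2), 20697) rel [ 1.36760765 17.71345161] yaw -5.078421222815308
 plane [-2.35255989e-03 -7.20778066e-03 -7.92733585e+01]
hub (array([523.5, 150.9]), array([55.1, 47.5]), -4.47, np.float64(169.1), 8864) rel [3.46760765 0.01345161] yaw -5.078421222815308
 plane [-2.08405225e-03 -3.86776868e-03 -4.96968037e+01]
held61.png
held72.png
```

Call:
step_arm(plan=[{"offset": [-0.14,0,0.5],"rot": [0,0,0],"gripper": 3},{"offset": [-0.14,0,1.5],"rot": [0,0,0],"gripper": 3},{"offset": [-0.14,0,2.5],"rot": [0,0,0],"gripper": 3},{"offset": [-0.14,0,3],"rot": [0,0,0],"gripper": 3},{"offset": [-0.14,0,3],"rot": [0,0,0],"gripper": 3},{"offset": [-0.14,0,3],"rot": [0,0,0],"gripper": 3},{"offset": [-0.14,0,3],"rot": [0,0,0],"gripper": 3}])

```text
time_s: 8.0
eef_pos: [520.4, 148.7, 189.3]
ee_rot: [0.0, 0.738, 0.675, 0.0]
force: [0.1, 1.2, -4.7]
grip_width: 0.411
grip_force: 51.6
```

```bash
python3 held.py; ls pics|grep held; python3 - <<'E'
from h import *
c=capture("scene"); im=c["color"][170:270,130:290,::-1]
cv2.imwrite("pics/sc1.png",cv2.resize(im,None,fx=5,fy=5,interpolation=cv2.INTER_CUBIC))
E
```

```text
8.0 [520.35713591 148.7193395  189.27699295] [2.52992448e-04 7.38243906e-01 6.74533747e-01 3.08464163e-04] [ 0.11604986  1.19125859 -4.67427875] 0.4113493861685667
flange (array([521.8, 166.2]), array([90.3, 76.1]), -5.05, np.float64(109.7), 20668) rel [ 1.44286409 17.4806605 ] yaw -5.16408479526693
 plane [-1.79122588e-03 -7.00352806e-03 -7.92744433e+01]
hub (array([520.4, 148.9]), array([48.2, 47.7]), -4.81, np.float64(139.6), 8711) rel [0.04286409 0.1806605 ] yaw -5.16408479526693
 plane [-5.55199928e-04 -4.31985857e-03 -4.96885788e+01]
held61.png
held72.png
held80.png
```

View pics/sc1.png

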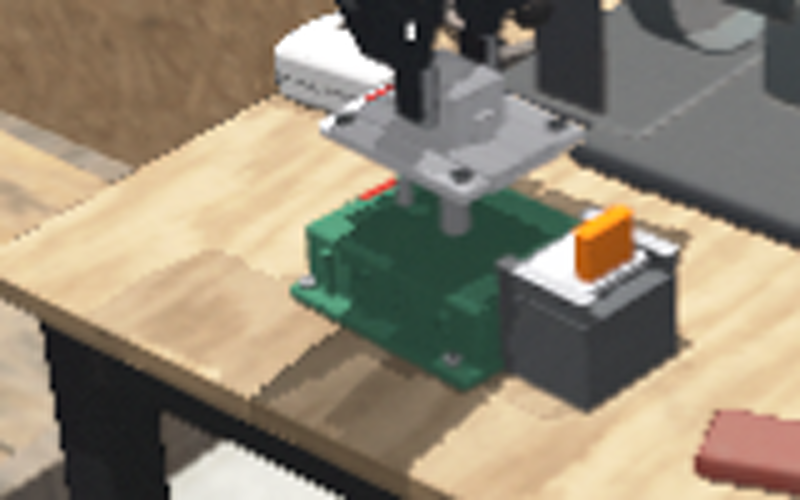

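The scene crop shows the cover level above the shaft at (455,215) and the pin at (404,190), with both stripes on the same side. I'll descend over the shaft and stop just above the pin.

Call:
step_arm(plan=[{"offset": [0,0,0.4],"rot": [0,0,0],"gripper": 3},{"offset": [0,0,0.8],"rot": [0,0,0],"gripper": 3},{"offset": [0,0,1.2],"rot": [0,0,0],"gripper": 3},{"offset": [0,0,1.6],"rot": [0,0,0],"gripper": 3},{"offset": [0,0,2],"rot": [0,0,0],"gripper": 3},{"offset": [0,0,2.4],"rot": [0,0,0],"gripper": 3},{"offset": [0,0,2.4],"rot": [0,0,0],"gripper": 3}])

```text
time_s: 8.8
eef_pos: [520.1, 148.7, 164.4]
ee_rot: [-0.0, 0.738, 0.675, -0.0]
force: [0.6, -0.5, -6.2]
grip_width: 0.409
grip_force: 51.7
```

Call:
step_arm(plan=[{"offset": [0,0,0.4],"rot": [0,0,0],"gripper": 3},{"offset": [0,0,0.8],"rot": [0,0,0],"gripper": 3},{"offset": [0,0,1.1],"rot": [0,0,0],"gripper": 3},{"offset": [0,0,1.1],"rot": [0,0,0],"gripper": 3},{"offset": [0,0,1.1],"rot": [0,0,0],"gripper": 3}])

```text
time_s: 9.3
eef_pos: [520.2, 148.7, 153.9]
ee_rot: [-0.0, 0.738, 0.675, -0.0]
force: [-0.0, -0.1, -5.5]
grip_width: 0.41
grip_force: 51.7
```

Call:
step_arm(plan=[{"offset": [0.05,0,0.2],"rot": [0,0,0],"gripper": 3},{"offset": [0.05,0,0.5],"rot": [0,0,0],"gripper": 3},{"offset": [0.05,0,0.8],"rot": [0,0,0],"gripper": 3},{"offset": [0.05,0,1.0],"rot": [0,0,0],"gripper": 3},{"offset": [0.05,0,1.2],"rot": [0,0,0],"gripper": 3},{"offset": [0.05,0,1.2],"rot": [0,0,0],"gripper": 3}])

```text
time_s: 9.9
eef_pos: [520.2, 149.2, 141.6]
ee_rot: [-0.0, 0.738, 0.675, -0.0]
force: [0.5, 0.0, -4.5]
grip_width: 0.406
grip_force: 51.7
```

The pin has entered its hole without contact. Lowering the last 8 mm slowly.

Call:
step_arm(plan=[{"offset": [0,0,0.2],"rot": [0,0,0],"gripper": 3},{"offset": [0,0,0.4],"rot": [0,0,0],"gripper": 3},{"offset": [0,0,0.6],"rot": [0,0,0],"gripper": 3},{"offset": [0,0,0.7],"rot": [0,0,0],"gripper": 3},{"offset": [0,0,0.75],"rot": [0,0,0],"gripper": 3},{"offset": [0,0,0.8],"rot": [0,0,0],"gripper": 3},{"offset": [0,0,0.8],"rot": [0,0,0],"gripper": 3}])

```text
time_s: 10.6
eef_pos: [520.2, 149.2, 133.9]
ee_rot: [-0.0, 0.738, 0.675, -0.0]
force: [-0.3, 0.2, -5.8]
grip_width: 0.409
grip_force: 51.7
```

Call:
step_arm(plan=[{"offset": [0,0,0.05],"rot": [0,0,0],"gripper": 3},{"offset": [0,0,0.1],"rot": [0,0,0],"gripper": 3},{"offset": [0,0,0.13],"rot": [0,0,0],"gripper": 3},{"offset": [0,0,0.13],"rot": [0,0,0],"gripper": 3},{"offset": [0,0,0.13],"rot": [0,0,0],"gripper": 3}])

```text
time_s: 11.1
eef_pos: [520.2, 149.2, 133.5]
ee_rot: [0.0, 0.738, 0.675, 0.0]
force: [-4.2, -1.2, 5.5]
grip_width: 0.409
grip_force: 53.0
```

Contact at TCP z 133.5, which puts the underside at 44.2, so the cover is seated. Releasing.

Call:
step_arm(plan=[{"offset": [0,0,0.1],"rot": [0,0,0],"gripper": 4.5},{"offset": [0,0,0.05],"rot": [0,0,0],"gripper": 5.5},{"offset": [0,0,0.05],"rot": [0,0,0],"gripper": 6.5},{"offset": [0,0,0.0],"rot": [0,0,0],"gripper": 7},{"offset": [0,0,-0.2],"rot": [0,0,0],"gripper": 7},{"offset": [0,0,-0.2],"rot": [0,0,0],"gripper": 7}])

```text
time_s: 11.7
eef_pos: [520.4, 149.2, 134.9]
ee_rot: [0.0, 0.738, 0.675, 0.0]
force: [-0.1, 0.3, -0.6]
grip_width: 0.821
grip_force: 0.0
```

Call:
step_arm(plan=[{"offset": [0,0,-1],"rot": [0,0,0],"gripper": 7},{"offset": [0,0,-3],"rot": [0,0,0],"gripper": 7},{"offset": [0,0,-6],"rot": [0,0,0],"gripper": 7},{"offset": [1.5,0,-10],"rot": [0,0,0],"gripper": 7},{"offset": [3,0,-13],"rot": [0,0,0],"gripper": 7},{"offset": [5,0,-15],"rot": [0,0,0],"gripper": 7},{"offset": [5,0,-15],"rot": [0,0,0],"gripper": 7},{"offset": [5,0,-15],"rot": [0,0,0],"gripper": 7}])

```text
time_s: 12.5
eef_pos: [524.4, 198.9, 284.5]
ee_rot: [0.0, 0.738, 0.675, -0.0]
force: [-0.4, -0.2, 0.2]
grip_width: 0.818
grip_force: 0.0
```

```bash
cat > chk.py <<'E'
from meas import *
s=sense(); c=capture("wrist"); print(s["time_s"],s["eef_pos"],s["ee_rot"],s["force"],s["joints"])
cv2.imwrite("pics/chk%d.png"%int(s["time_s"]*10),c["color"][:,:,::-1])
C=cam(c,s); P=depthpts(c,C)
X,Y,Z=P[...,0],P[...,1],P[...,2]
box=(X>430)&(X<600)&(Y>-20)&(Y<240)
for nm,m in(("flange",box&(Z>48)&(Z<60)&(Y>85)),("hub",box&(Z>74)&(Z<90)&(Y>85)),("tab",box&(Z>89)&(Z<105)&(Y<95))):
    try:
        r=rect(P,m);print(nm,r); q=P[m]; q=q[np.hypot(*(q[:,:2]-q[:,:2].mean(0)).T)<80]; A=np.c_[q[:,:2]-r[0],np.ones(len(q))]; print(" plane",np.linalg.lstsq(A,q[:,2],rcond=None)[0])
    except Exception as e: print(nm,e)
E
python3 chk.py
```

```text
12.5 [524.43132311 198.91422361 284.47088363] [ 4.66093537e-05  7.38027061e-01  6.74771096e-01 -1.51464255e-04] [-0.39700912 -0.17409975  0.16243157] [ 1.53747435e-01  4.06763504e-01  1.41692896e+00 -2.53425820e-04
  1.31810081e+00  2.43298120e-01]
flange (array([520. , 149.4]), array([110.8,  89.4]), 85.03, np.float64(53.9), 8345)
 plane [ 3.53539666e-04 -3.37607218e-04  5.38835979e+01]
hub (array([520.5, 149.6]), array([47.1, 36.1]), 84.7, np.float64(83.3), 2260)
 plane [-3.75118604e-03 -2.65870932e-02  8.32847437e+01]
tab (array([512.4,  43.1]), array([35.3, 11.6]), -5.07, np.float64(93.0), 494)
 plane [-2.39765136e-02 -2.62627581e-01  9.32067337e+01]
```

The flange top is at 53.9 mm and level, centred on the unit, so the cover is fully home. The tab is about 107 mm from the shaft, so travel is already about 7 mm. Next I'll go behind the tab with the fingers shut.

Call:
step_arm(plan=[{"offset": [-5,0,0],"rot": [0,0,0],"gripper": 0},{"offset": [-9.5,0,0],"rot": [0,0,0],"gripper": 0},{"offset": [-14,0,0],"rot": [0,0,0],"gripper": 0},{"offset": [-18.5,0,0],"rot": [0,0,0],"gripper": 0},{"offset": [-18.5,0,3],"rot": [0,0,0],"gripper": 0},{"offset": [-18.5,0,6],"rot": [0,0,0],"gripper": 0},{"offset": [-18.5,0,9],"rot": [0,0,0],"gripper": 0},{"offset": [-18.5,0,11],"rot": [0,0,0],"gripper": 0},{"offset": [-18.5,0,12.5],"rot": [0,0,0],"gripper": 0},{"offset": [-18.5,0,13.5],"rot": [0,0,0],"gripper": 0},{"offset": [-18.5,0,13.9],"rot": [0,0,0],"gripper": 0},{"offset": [-18.5,0,13.9],"rot": [0,0,0],"gripper": 0}])

```text
time_s: 13.75
eef_pos: [507.9, 14.5, 145.3]
ee_rot: [-0.0, 0.738, 0.674, -0.0]
force: [-0.6, 0.0, 0.5]
grip_width: 0.004
grip_force: 0.0
```

Call:
step_arm(plan=[{"offset": [0.3,0,0],"rot": [0,0,0],"gripper": 0},{"offset": [0.6,0,0],"rot": [0,0,0],"gripper": 0},{"offset": [0.9,0,0],"rot": [0,0,0],"gripper": 0},{"offset": [1.2,0,0],"rot": [0,0,0],"gripper": 0},{"offset": [1.5,0,0],"rot": [0,0,0],"gripper": 0},{"offset": [1.8,0,0],"rot": [0,0,0],"gripper": 0},{"offset": [2,0,0],"rot": [0,0,0],"gripper": 0},{"offset": [2,0,0],"rot": [0,0,0],"gripper": 0}])

```text
time_s: 14.55
eef_pos: [509.8, 35.0, 145.6]
ee_rot: [-0.0, 0.738, 0.675, 0.0]
force: [0.1, -0.0, -0.4]
grip_width: -0.001
grip_force: 0.0
```

Call:
step_arm(plan=[{"offset": [0.3,0,0],"rot": [0,0,0],"gripper": 0},{"offset": [0.6,0,0],"rot": [0,0,0],"gripper": 0},{"offset": [0.9,0,0],"rot": [0,0,0],"gripper": 0},{"offset": [1.2,0,0],"rot": [0,0,0],"gripper": 0},{"offset": [1.4,0,0],"rot": [0,0,0],"gripper": 0},{"offset": [1.4,0,0],"rot": [0,0,0],"gripper": 0}])

```text
time_s: 15.15
eef_pos: [511.0, 48.3, 145.6]
ee_rot: [0.0, 0.738, 0.675, -0.001]
force: [-1.1, -2.9, 1.2]
grip_width: -0.001
grip_force: 1.3
```

```bash
python3 - <<'E'
from h import *
s=sense();print(s["force"],s["eef_pos"])
c=capture("scene"); im=c["color"][170:270,130:290,::-1]
cv2.imwrite("pics/sc2.png",cv2.resize(im,None,fx=5,fy=5,interpolation=cv2.INTER_CUBIC))
E
```

```text
[-1.06909289 -2.9140385   1.17975574] [511.01303506  48.30134884 145.62046409]
```

View pics/sc2.png

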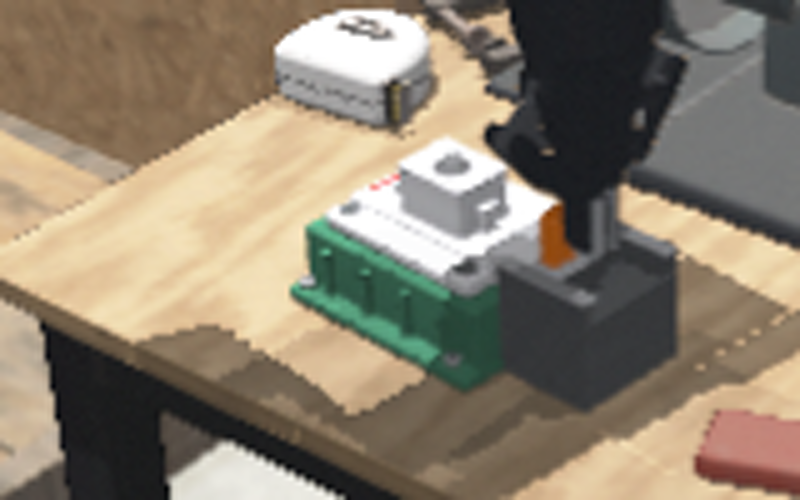

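The picture shows the cover flush on the housing, and the fingers pushing the tab at (555,235) forward; about 3 N is felt. I'll push on through the detent.

Call:
step_arm(plan=[{"offset": [0.15,0,0],"rot": [0,0,0],"gripper": 0},{"offset": [0.3,0,0],"rot": [0,0,0],"gripper": 0},{"offset": [0.4,0,0],"rot": [0,0,0],"gripper": 0},{"offset": [0.4,0,0],"rot": [0,0,0],"gripper": 0}])

```text
time_s: 15.6
eef_pos: [511.5, 53.0, 145.6]
ee_rot: [-0.0, 0.738, 0.675, 0.0]
force: [-0.6, -1.4, 0.2]
grip_width: -0.002
grip_force: 0.0
```

Call:
step_arm(plan=[{"offset": [0.1,0,0],"rot": [0,0,0],"gripper": 0},{"offset": [0.2,0,0],"rot": [0,0,0],"gripper": 0},{"offset": [0.3,0,0],"rot": [0,0,0],"gripper": 0},{"offset": [0.3,0,0],"rot": [0,0,0],"gripper": 0}])

```text
time_s: 16.0
eef_pos: [511.8, 54.7, 145.6]
ee_rot: [0.001, 0.738, 0.675, -0.001]
force: [-1.9, -8.6, 1.3]
grip_width: -0.005
grip_force: 4.7
```

Call:
step_arm(plan=[{"offset": [0.05,0,0],"rot": [0,0,0],"gripper": 0},{"offset": [0.1,0,0],"rot": [0,0,0],"gripper": 0},{"offset": [0.1,0,0],"rot": [0,0,0],"gripper": 0}])

```text
time_s: 16.3
eef_pos: [511.8, 54.9, 145.7]
ee_rot: [0.001, 0.738, 0.675, -0.001]
force: [-2.9, -14.8, 2.3]
grip_width: 0.002
grip_force: 7.7
```

Call:
step_arm(plan=[{"offset": [-1.5,0,0],"rot": [0,0,0],"gripper": 0},{"offset": [-3,0,0],"rot": [0,0,0],"gripper": 0},{"offset": [-3,0,-5],"rot": [0,0,0],"gripper": 0},{"offset": [-1,0,-9],"rot": [0,0,0],"gripper": 0},{"offset": [3,0,-14],"rot": [0,0,0],"gripper": 0},{"offset": [7,0,-14],"rot": [0,0,0],"gripper": 0},{"offset": [11,0,-14],"rot": [0,0,0],"gripper": 0},{"offset": [14,0,-14],"rot": [0,0,0],"gripper": 0},{"offset": [14,0,-14],"rot": [0,0,0],"gripper": 0},{"offset": [14,0,-14],"rot": [0,0,0],"gripper": 0}])

```text
time_s: 17.3
eef_pos: [524.3, 196.0, 285.3]
ee_rot: [-0.0, 0.738, 0.675, -0.0]
force: [-0.9, -0.8, 0.7]
grip_width: 0.002
grip_force: 0.0
```

```bash
python3 chk.py; cp pics/chk*.png /tmp; ls pics | grep chk
```

```text
17.3 [524.34647693 196.04003839 285.30889434] [-2.16813337e-04  7.37906623e-01  6.74902776e-01 -1.08415102e-04] [-0.85410948 -0.77218236  0.68766992] [1.48425597e-01 4.03760474e-01 1.41908341e+00 2.46427188e-04
 1.31917078e+00 2.37494589e-01]
flange (array([520.1, 149.9]), array([110.2,  89.3]), 85.02, np.float64(53.9), 7302)
 plane [-6.43705464e-04 -1.68578706e-03  5.39667868e+01]
hub (array([520.8, 152.8]), array([40.6, 35.9]), 84.61, np.float64(83.2), 1564)
 plane [ 8.44299587e-04 -3.59865499e-02  8.33786788e+01]
tab attempt to get argmax of an empty sequence
chk125.png
chk173.png
```

The force reached 14.8 N with almost no movement, more than the 10 N detent, so the slide is at its stop. One last look to confirm.

```bash
python3 - <<'E'
from h import *
im=cv2.imread("pics/chk173.png")
s=sense()
c=capture("scene"); C=cam(c); hsv=cv2.cvtColor(c["color"],cv2.COLOR_RGB2HSV); P=depthpts(c,C)
import pickle
d0=pickle.load(open("d0.pkl","rb"))[1]["scene"]
for cc in(d0,c):
    P=depthpts(cc,cam(cc)); m=(P[...,2]>66)&(P[...,2]<100)&(P[...,0]>450)&(P[...,0]<560)&(P[...,1]>10)&(P[...,1]<100)
    h=cv2.cvtColor(cc["color"],cv2.COLOR_RGB2HSV); m&=(h[...,0]>4)&(h[...,0]<24)&(h[...,1]>150)
    print(m.sum(),P[m].mean(0),np.percentile(P[m][:,1],[5,50,95]))
sc=cv2.resize(c["color"][170:270,130:290,::-1],(800,500),interpolation=cv2.INTER_CUBIC)
cv2.imwrite("pics/fin.png",sc)
E
```

```text
121 [506.46189632  36.18604321  82.66952431] [31.79983581 35.33817282 43.24285909]
121 [509.72138749  65.7446547   82.68362719] [61.61160541 64.73253565 72.60663465]
```

View pics/fin.png

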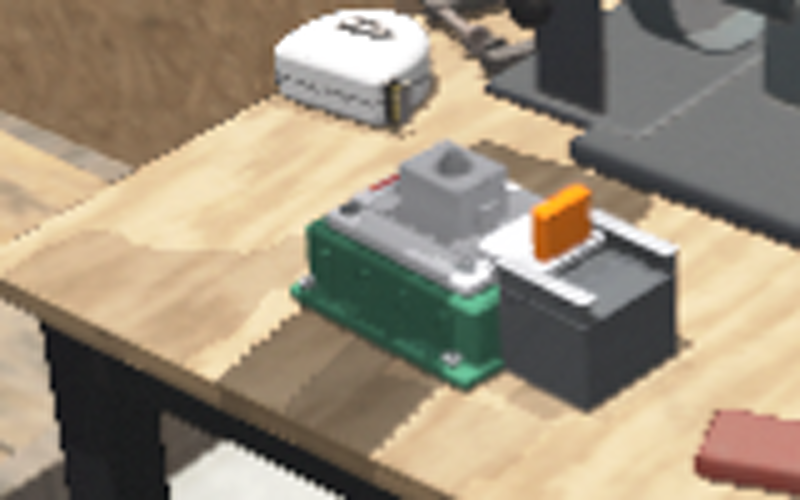

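The picture shows the cover flush, with the slide plate over its edge at (490,245) and the tab at (562,222), 29.7 mm further in than at the start. Travel is about 35 mm, which is locked. Handing in.

```bash
python3 -c "
from rig import *
print(finish_job())"
```

```text
the job is handed in; nothing more can be done
None
```

The end cover is fully home on the gear unit, the slide is pushed in to its stop over the cover's edge with the detent past its snap point, the tools were left where they lay, and the job is handed in (the hand-in gave no verdict).

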